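# Snap the storage jar's lid home with the wooden presser

### The job

The lid is only perched on the neck of the glass jar: take the wooden presser that stands on the white plate, push the lid straight down with it until it clicks and sits flush on the rim all round, and hold it down for a second with a firm but careful push of about 15 N (the glass must not see 30 N). Then stand the presser back upright near the middle of the plate and let go of it only once it stands. Do not push the lid with the fingers, keep the jar standing where it is on its board, and leave the plate, cup, bottle and colander where they are.

Things in the scene. Friction and masses are not known exactly. Their poses are not given: they have to be found in the camera images.
- presser: Wooden pressing tool, 102 mm tall, 0.16 kg, standing on its foot on the plate. Foot: round, 42 mm diameter, 20 mm high; its lowest 9 mm is a flat rubber pad that gives about 1 mm for each 8 N. Above the foot a square handle, 28 x 28 mm, from 20 to 102 mm up, sides along the presser's x and y axes. Origin: centre of the underside of the (unloaded) pad; z points up along the handle.
- plate: White melamine plate, loose, 190 mm across, 18 mm high; the flat inner floor is 5 mm above its underside and 110 mm across. Origin: centre of the underside; z up.
- jar: Clear glass jar, loose, about 0.45 kg, 72 mm diameter, 105 mm tall, with an open neck 60 mm outside and 52 mm inside. It stands upright on a small raised board 66 mm above the worktop. Origin: centre of its underside; z up.
- lid: Pale plastic snap-in lid, loose, 30 g. Flange: disc 66 mm diameter, 5 mm thick, flat on top; below it an 18 mm long plug with a bead. It starts perched on spring catches in the neck, flange roughly 8 mm above the rim, perhaps a little crooked. Pushed off-centre it goes down on one side only. Origin: centre of the flange's underside, which is 105 mm above the jar's origin when home; z up.
- jar_rim (a point): Centre of the jar's mouth, level with the rim on which the flange lies when home. Pushing the lid meets a resistance growing to about 5 to 12 N, then it snaps: the resistance falls away, the lid drops onto the rim, and from there the push rises by about 5 N a millimetre. The catches take if the lid is then held down with 8 N or more for half a second. The glass is at risk above 30 N.
- board: Painted wooden shelf board under the jar, 150 x 168 x 16 mm, slotted slackly between two end panels 78 mm tall. It stays level, but under a push of some 2 to 7 N on the jar it beds down by an unknown amount, 2 to 18 mm, until it meets a stepped wooden wedge under it, and stays down. Origin: centre of its underside; z up.
- cup: Bystander: blue plastic cup, 76 mm across, 85 mm tall. Origin: centre of its underside.
- cruet: Bystander: glass vinegar bottle with screw cap, 62 mm diameter, 190 mm tall. Origin: centre of its underside.
- colander: Bystander: aluminium colander, 190 mm across, 85 mm tall, two loop handles reaching 116 mm from its centre. Origin: centre of its underside.

How it is judged (in metres and radians):
On the way, in this order (a step that is already met when the one before it is completed fails the run):
1. the presser is lifted clear of the plate (z of presser in the frame of plate above 0.04 m), for 0.1 s.
2. the lid is home, flush all round, and is held down by the presser with at least 8 N (z of lid in the frame of jar between 0.102 and 0.107 m and angle between the z axis of lid and the z axis of jar, either way round below 0.05 rad and horizontal distance between lid and jar below 0.005 m and contact force between presser and lid above 8 N), for 0.5 s.
At the end, for the whole second after the job is handed in: Lid flange on the jar's rim (depth within 2 mm, square within 0.05 rad, centred within 5 mm); jar upright, within 45 mm of its start (bedding down included); presser let go, upright on the plate's floor, within 45 mm of the plate's centre; all at rest (z of lid in the frame of jar between 0.102 and 0.107 m and angle between the z axis of lid and the z axis of jar, either way round below 0.05 rad and horizontal distance between lid and jar below 0.005 m and angle between jar's own z axis and vertical below 0.05 rad and distance of jar from where it was at the start of the episode below 0.045 m and z of presser in the frame of plate between 0.002 and 0.009 m and horizontal distance between presser and plate below 0.045 m and angle between presser's own z axis and vertical below 0.08 rad and contact force between the fingers and presser below 0.1 N and linear speed of each of presser, jar, lid below 0.02 m/s); the robot touches nothing.
It fails at once if the lid and the glass neck are pushed with more than 30 N (contact force between presser and lid above 30 N or contact force between presser and jar above 30 N).
It fails at once if the lid is pushed with the fingers or the arm (over 2 N) (contact force between any of the fingers, the arm and lid above 2 N).
It fails at once if the jar is tipped or shoved away (angle between jar's own z axis and vertical above 0.2 rad or distance of jar from where it was at the start of the episode above 0.06 m).
It fails at once if the presser is let go in the air, more than 25 mm up off the plate's floor (contact force between the fingers and presser below 0.05 N and z of presser in the frame of plate above 0.03 m and horizontal distance between presser and lid above 0.06 m).
It fails at once if the plate, cup, bottle or colander is shoved or tipped (distance of plate from where it was at the start of the episode above 0.03 m or distance of any of cup, cruet, colander from where it was at the start of the episode above 0.025 m or angle between any of cup, cruet, colander's own z axis and vertical above 0.3 rad).
It also fails if it takes over 59 s, if anything falls off the work surface, if the arm or the gripper's body presses on something with over 40 N, if the wrist force passes 120 N, or if a joint passes its speed limit or range.

### The arm

A 6-joint arm with a two-finger parallel gripper is mounted at the origin on the work surface. World frame = base frame: x ahead of the robot, y to its left, z up, the work surface at z = 0. Lengths are in mm, angles in rad, forces in N, time in s.
With the tool pointing down it reaches from about 325 to 775 mm from the base axis. Payload 5.5 kg.
Tool frame: the origin (TCP) lies midway between the tips of the shut fingers; the grasp point (between the pads) lies 19 mm behind it (bot.tcp_to_grasp is the distance from the TCP to the grasp point, in mm); y points along the fingers, x is the direction in which the jaws open and shut, and the axes are right-handed (so a half turn about y gives the same grasp; the last joint's range is limited). The gripper opens to 85 mm and grips with 20 to 120 N. Pads are 22 mm wide; open, the fingers measure 114 mm over their backs; the gripper's body (76 mm by 85 mm) begins 54 mm behind the grasp point. The pads swing forward as they close: fully open they stand 13 mm farther back than shut.
Start: joints at [1.252, 0.091, 1.231, -0, 1.82, -0.057], TCP at [155.296, 579.569, 231.275] pointing down, gripper open.
Joint ranges: [-2.87, 2.87], [-0.86, 2.18], [0.17, 2.46], [-1.51, 4.65], [0.06, 2.69], [-2.65, 2.65]. Speed limits (rad/s): [2.57, 2.57, 3.01, 3.14, 3.14, 3.14].

### API

Orientations are given as a 3x3 rotation matrix whose columns are the frame's x, y, z axes.
In Python, from station import bot gives the robot as it stands. Calls block until the motion is done:
- bot.reach(position, orientation): joint-space move of the TCP to a pose.
- bot.line_to(position, orientation=None, feed=150, until_force=None): straight line of the TCP; orientation=None keeps the orientation; feed is the mean speed in mm/s. With until_force (N) it stops when the force on the tool has changed by that much, and returns True; else False.
- bot.movej(angles): joint-space move.
- bot.move_gripper(opening, newtons=None): opening from 0.0 (shut) to 1.0 (fully open); newtons is the grip in N (None keeps the last); returns when the fingers have stopped.
- bot.hold(seconds).
- bot.solve_ik(position, orientation): joint angles nearest the present ones, or None.
- bot.camera(name): name is "scene" or "top" or "wrist"; returns a dict with "img" (400x640x3 uint8, red, green, blue), "vfov" (degrees; the focal length in pixels is half the picture's height over the tangent of half this angle, whatever the lens; pixels are square), "cx", "cy" (the principal point, pixels), "origin" and "rotation" of the camera in the world. Camera axes: x right, y down, z forward; pixel columns grow to the right and rows downward; lengths in mm; the calibration is good to about 2 mm. A picture is of the moment at which its call begins. There is no depth.
A pose or a line that the arm cannot do raises bot.MotionError and nothing moves.
- bot.hand_in(): hands the job in, once; it reports no verdict.
Trained networks look in the newest picture that a camera, given by its name, has taken for a name from the list of things; names that differ only in an ending like _2 or _b are one class to them, and where a whole thing is asked for, a point or a joint stands for the part that bears it (a point fixed in the world has none). Each returns a list of dicts, best first, with "score" (0 to 1); they miss things now and then, are a little off and sometimes report something else, mostly with a low value. They report only what shows in the picture. A call takes as long as a camera call.
- bot.regions_of(query, camera): "pixels" (400x640 bool, what is visible of it) and "extent" ([left, top, right, bottom] in pixels, round what is visible of it).
- bot.tip_of(query, camera): "location" ([row, column] in pixels: a listed point, or the origin of a listed thing).
Readings, each from a call of its own:
- bot.read_clock(): time.
- bot.read_joints(): joint angles.
- bot.read_qvel(): joint speeds.
- bot.read_joint_efforts(): joint torques, N m.
- bot.read_ee_pos(): TCP position.
- bot.read_tcp_rot(): TCP orientation.
- bot.read_ft_force(): force on the tool from outside, world axes, zero at the start.
- bot.read_torque(): the same for the moment, N m.
- bot.read_finger_gap(): opening from 0.0 (shut) to 1.0 (fully open).
Only numpy, scipy, OpenCV 4.12 (cv2) and the standard library are available. Lean on these libraries where they do the work, as an engineer would, in place of code of your own. Each camera call takes 0.05 s, during which the arm holds its last target.

## Working session

There is one attempt and no reset: what is moved stays moved. The work goes in short steps, each a Python script; the robot and the scene stay as the last script left them, time stands still between calls to the robot, and variables do not carry over. Pictures are saved under pics/ and viewed, and the job is handed in when it is done.

```bash
ls; mkdir -p pics; python3 - <<'E'
from station import bot
import cv2
for n in ["scene","top","wrist"]:
    c=bot.camera(n); cv2.imwrite(f"pics/{n}0.png",c["img"][:,:,::-1])
    print(n,c["vfov"],c["cx"],c["cy"],c["origin"],c["rotation"])
    for q in ["presser","plate","jar","lid","jar_rim","board","cup","cruet","colander"]:
        r=bot.tip_of(q,n); g=bot.regions_of(q,n)
        print(q,[(round(a["score"],2),a["location"]) for a in r[:2]],[(round(a["score"],2),a["extent"]) for a in g[:2]])
print(bot.read_clock(),bot.read_ft_force(),bot.read_tcp_rot())
E
```

```text
pics
scene 51.66969881197732 322.65243111094236 194.48849459681756 [1237.19306479   27.15997567 1006.70969882] [[-0.05557112  0.82968599 -0.55545748]
 [ 0.9983978   0.052116   -0.02203979]
 [ 0.01066212 -0.5557923  -0.83125281]]
presser [(0.54, [185.7, 387.4])] [(0.8, [380.6, 161.6, 398.4, 190.4])]
plate [(0.97, [184.6, 392.6])] [(0.81, [361.1, 159.4, 424.7, 211.4])]
jar [(0.78, [181.6, 265.1]), (0.61, [209.8, 175.5])] [(0.81, [245.8, 159.0, 277.6, 194.1])]
lid [(0.89, [153.3, 262.0]), (0.42, [264.2, 330.8])] [(0.86, [247.9, 146.0, 275.2, 164.7])]
jar_rim [(0.77, [153.8, 260.1])] [(0.83, [251.5, 156.5, 279.0, 192.6])]
board [(0.79, [176.1, 266.5])] [(0.92, [231.1, 152.3, 299.1, 200.7]), (0.27, [246.1, 160.1, 279.0, 195.5])]
cup [(0.95, [259.8, 332.0])] [(0.58, [318.1, 233.0, 347.5, 273.9])]
cruet [(0.9, [226.4, 459.4]), (0.23, [260.1, 332.4])] [(0.64, [448.7, 184.4, 486.8, 237.9])]
colander [(0.73, [209.9, 173.0])] [(0.7, [129.1, 160.6, 202.9, 235.2])]
top 42.09408547941995 319.12974340701305 201.7652980457372 [ 425.4036127    15.39789162 1765.93498401] [[ 0.01900138 -0.99288931  0.1
[... 727 characters left out ...]
 [(0.75, [195.9, 201.2])] [(0.61, [182.0, 182.6, 209.4, 203.7])]
colander [(0.91, [200.8, 438.6])] [(0.62, [414.4, 162.1, 475.4, 233.3])]
wrist 65.96741047198195 320.06295945218426 201.97209329569586 [ 85.76865197 599.09812501 374.1140212 ] [[ 2.58348342e-01  9.25382123e-01  2.77351873e-01]
 [ 9.66051740e-01 -2.47594723e-01 -7.37623834e-02]
 [ 4.12469151e-04  2.86992649e-01 -9.57932696e-01]]
presser [] []
plate [] []
jar [] []
lid [] []
jar_rim [] []
board [] []
cup [] []
cruet [] []
colander [] []
2.85 [ 0.24783629  0.39797901 -0.41201354] [[ 2.58823075e-01 -5.55936895e-06 -9.65924746e-01]
 [ 9.65924746e-01 -1.61043667e-05  2.58823075e-01]
 [-1.69944993e-05 -1.00000000e+00  1.20175033e-06]]
```

View images.

View pics/scene0.png

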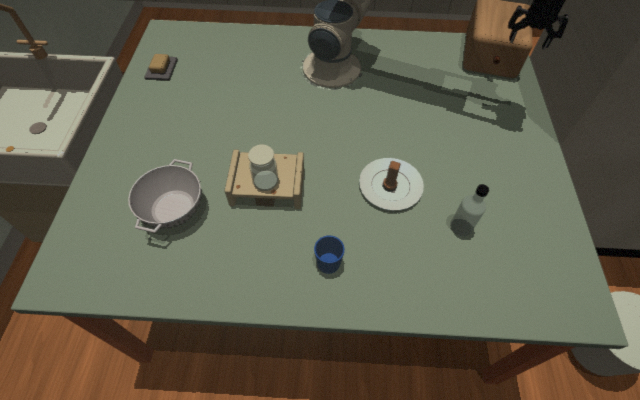

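View pics/top0.png

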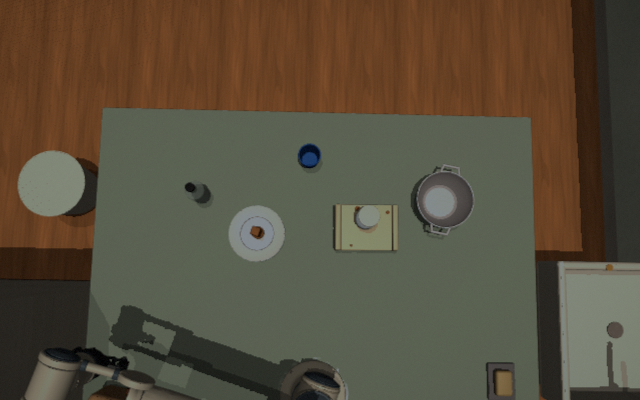

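```bash
cat > h.py <<'E'
import numpy as np
from station import bot
def ray(c,row,col):
    f=200/np.tan(np.radians(c["vfov"])/2)
    d=np.array([(col-c["cx"])/f,(row-c["cy"])/f,1.0])
    return np.array(c["origin"]),np.array(c["rotation"])@d
def at_z(c,row,col,z):
    o,d=ray(c,row,col); return o+d*(z-o[2])/d[2]
def proj(c,p):
    f=200/np.tan(np.radians(c["vfov"])/2)
    q=np.array(c["rotation"]).T@(np.array(p)-c["origin"]); return c["cy"]+f*q[1]/q[2],c["cx"]+f*q[0]/q[2]
def R(yaw):  # jaw direction x at yaw, tool y down
    x=np.array([np.cos(yaw),np.sin(yaw),0]);y=np.array([0,0,-1.]);return np.column_stack([x,y,np.cross(x,y)])
E
python3 - <<'E'
from h import *
S=bot.camera("scene");T=bot.camera("top")
print("plate",at_z(S,184.6,392.6,0),at_z(T,233.7,258.6,0))
print("presser base",at_z(S,185.7,387.4,5),at_z(T,232.1,259.5,5))
print("lid",at_z(S,153.3,262,179),at_z(T,214.6,370.3,179))
print("rim",at_z(S,153.8,260.1,171),at_z(T,214.5,366.9,171))
print("jar",at_z(S,181.6,265.1,66),at_z(T,220.6,362.9,66))
print("board",at_z(S,176.1,266.5,50),at_z(T,225.6,364.1,50))
print("cup",at_z(S,259.8,332,0),at_z(T,159.1,305.9,0))
print("cruet",at_z(S,226.4,459.4,0),at_z(T,195.9,201.2,0))
print("col",at_z(S,209.8,175,0),at_z(T,200.8,438.6,0))
E
```

```text
plate [515.93141539 206.97148294   0.        ] [521.08290664 192.84958025   0.        ]
presser base [524.49370292 190.49979144   5.        ] [526.28007161 189.48576968   5.        ]
lid [ 566.39357314 -157.92101498  179.        ] [ 576.82840039 -165.57728286  179.        ]
rim [ 561.89151308 -164.40088176  171.        ] [ 577.68544378 -155.97711348  171.        ]
jar [ 575.43804378 -160.6230465    66.        ] [ 567.32262303 -154.26697329   66.        ]
board [ 544.68456106 -162.3895962    50.        ] [ 552.13609113 -159.99484939   50.        ]
cup [770.98880008  36.79337431   0.        ] [781.79028586  38.21887578   0.        ]
cruet [647.77943593 388.492537     0.        ] [646.10406777 392.58408647   0.        ]
col [ 643.23724879 -416.36474664    0.        ] [ 646.3519883  -420.68142961    0.        ]
```

```bash
python3 - <<'E'
from h import *
import cv2
bot.reach([515,190,290],R(np.pi/2))
c=bot.camera("wrist"); cv2.imwrite("pics/w1.png",c["img"][:,:,::-1])
for q in ["presser","plate"]:
    print(q,[(round(a["score"],2),a["location"]) for a in bot.tip_of(q,"wrist")],[(round(a["score"],2),a["extent"]) for a in bot.regions_of(q,"wrist")])
    for a in bot.tip_of(q,"wrist")[:1]: print(at_z(c,*a["location"],5 if q=="presser" else 0))
print(c["origin"],bot.read_clock())
E
```

```text
presser [(0.72, [172.2, 323.7])] [(0.62, [308.2, 157.8, 341.1, 201.4])]
[527.03407123 196.7743957    5.        ]
plate [(0.91, [168.7, 322.3])] [(0.94, [257.6, 98.7, 394.6, 234.6])]
[522.98059567 194.82594681   0.        ]
[442.75342501 191.28783314 432.71364709] 5.225
```

View pics/w1.png

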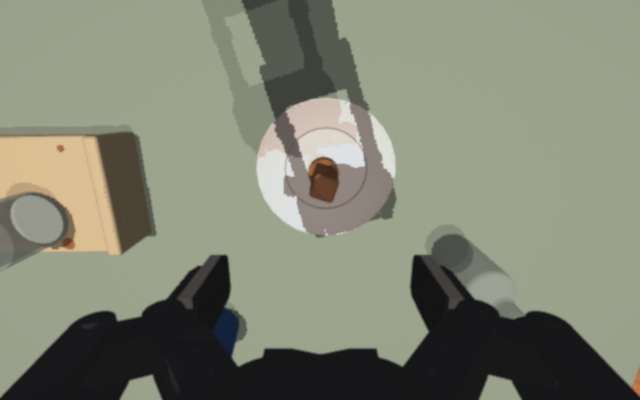

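```bash
python3 - <<'E'
import cv2
i=cv2.imread("pics/w1.png")[140:220,280:370]
cv2.imwrite("pics/w1z.png",cv2.resize(cv2.convertScaleAbs(i,alpha=1.5),None,fx=7,fy=7,interpolation=cv2.INTER_CUBIC)[:600])
E
```

```text
(no output)
```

View pics/w1z.png

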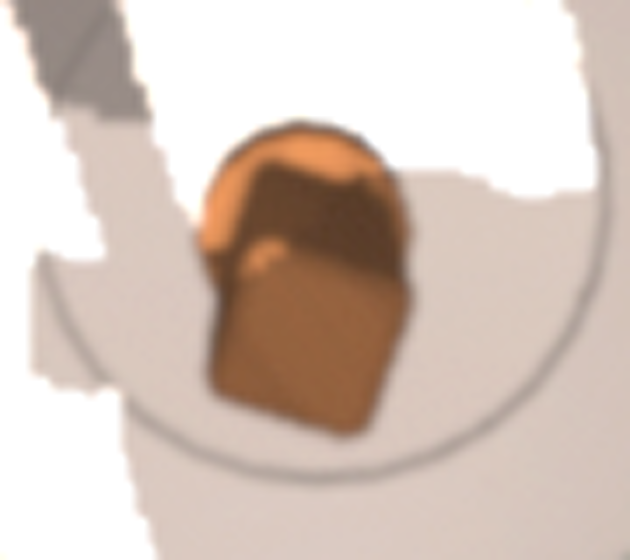

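```bash
python3 - <<'E'
from h import *
c=bot.camera("wrist")
P=np.array([at_z(c,140+y/7-.5+.07,280+x/7-.5+.07,107)[:2] for x,y in [(250,245),(412,292),(357,435),(213,388)]])
print(P,P.mean(0))
for i in range(4):
    d=P[(i+1)%4]-P[i]; print(np.hypot(*d),np.degrees(np.arctan2(d[1],d[0])))
# foot circle top edge, z=25
print([at_z(c,140+y/7-.5,280+x/7-.5,25)[:2] for x,y in [(303,122),(205,235),(410,235)]])
E
```

```text
[[509.74258109 185.9864716 ]
 [517.10319828 210.99969902]
 [540.17786015 202.75004902]
 [532.51906079 180.11602624]] [524.88567508 194.96306147]
26.07374601997942 73.6024790256951
24.50503510747856 -19.672979201223978
23.89468967478033 -108.69456106376099
23.520845142238063 165.54705602433816
[array([502.8209979, 194.7462508]), array([524.53346325, 176.01407311]), array([524.49284189, 215.36427616])]
```

```bash
python3 - <<'E'
from h import *
import cv2
Y=np.radians(72.7)
bot.reach([524.5,195.4,150],R(Y))
print(bot.line_to([524.5,195.4,56],feed=100,until_force=6), bot.read_ee_pos())
bot.move_gripper(0.0,70)
print(bot.read_finger_gap(),bot.read_ft_force(),bot.read_torque(),bot.read_ee_pos())
bot.line_to([524.5,195.4,80],feed=80)
print(bot.read_ft_force(),bot.read_torque())
bot.line_to([524.5,195.4,290],feed=200)
print(bot.read_ft_force(),bot.read_finger_gap())
c=bot.camera("wrist"); cv2.imwrite("pics/w2.png",c["img"][:,:,::-1])
print(bot.read_clock())
E
```

```text
False [525.04118395 195.58746094  56.97586662]
0.3228030112868342 [-0.55167802 -0.75022041  1.14544572] [-0.0061169   0.10242161  0.0467578 ] [524.57366262 195.45062538  56.30370608]
[ 0.21927836  0.29707822 -1.37130676] [ 0.0075786   0.0051683  -0.01584322]
[ 0.34905722  0.32684503 -1.69277714] 0.3195878544017135
9.2417
```

View pics/w2.png

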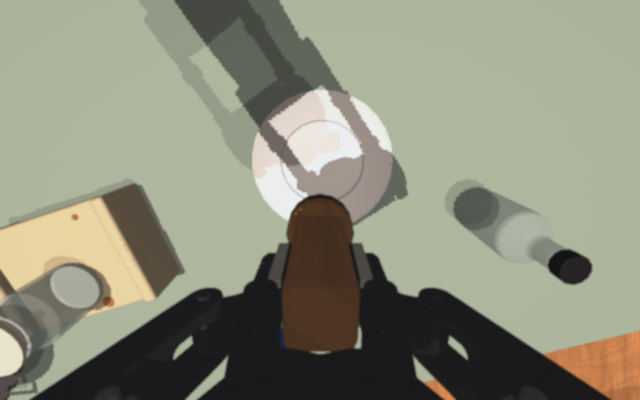

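```bash
python3 - <<'E'
from h import *
import cv2
Y=np.radians(72.7)
bot.reach([630,-180,320],R(Y))
c=bot.camera("wrist"); cv2.imwrite("pics/w3.png",c["img"][:,:,::-1])
T={"lid":179,"jar_rim":171,"jar":66,"board":50}
for q in T:
    for a in bot.tip_of(q,"wrist")[:2]: print(q,a,at_z(c,*a["location"],T[q]))
    print([(round(a["score"],2),a["extent"]) for a in bot.regions_of(q,"wrist")])
print(c["origin"],bot.read_clock())
E
```

```text
lid {'location': [122.1, 318.1], 'score': 0.57} [ 571.15298863 -161.02606919  179.        ]
[(0.57, [284.0, 81.5, 359.8, 160.8])]
[(0.47, [75.8, 142.4, 222.3, 311.4])]
[]
board {'location': [97.8, 307.8], 'score': 0.69} [ 543.16885209 -166.71792576   50.        ]
[(0.77, [222.7, 10.1, 390.5, 174.6])]
[ 561.39110928 -156.45967361  463.00698245] 11.1417
```

View pics/w3.png

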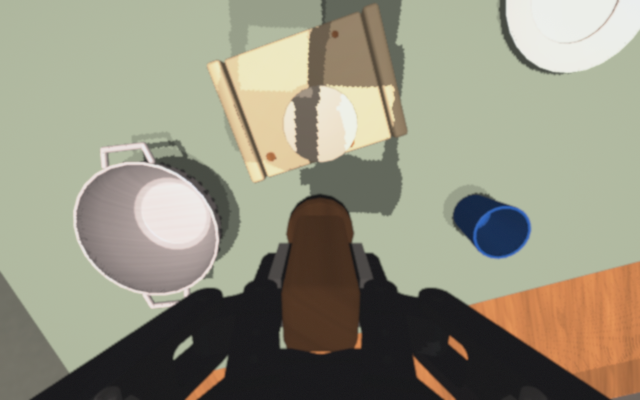

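```bash
python3 - <<'E'
from h import *
import cv2
c=bot.camera("wrist")
r=bot.regions_of("lid","wrist")[0]
m=r["pixels"].astype(np.uint8)
k,_=cv2.findContours(m,cv2.RETR_EXTERNAL,cv2.CHAIN_APPROX_NONE)
k=max(k,key=len); e=cv2.fitEllipse(cv2.convexHull(k)); print(e)
print(at_z(c,e[0][1],e[0][0],184))
a=at_z(c,e[0][1],e[0][0]-e[1][0]/2,184);b=at_z(c,e[0][1],e[0][0]+e[1][0]/2,184);print(np.linalg.norm(a-b))
p=bot.read_ee_pos();print(p)
# predicted foot outline
for z in (p[2]-51,p[2]-31):
  pts=np.array([proj(c,[p[0]+21*np.cos(t),p[1]+21*np.sin(t),z]) for t in np.linspace(0,6.28,60)]);print(pts.min(0),pts.max(0))
im=cv2.imread("pics/w3.png");o=im.copy()
cv2.ellipse(o,e,(0,0,255),1)
for z in (p[2]-51,p[2]-31):
  pts=np.array([proj(c,[p[0]+21*np.cos(t),p[1]+21*np.sin(t),z])[::-1] for t in np.linspace(0,6.28,60)]);cv2.polylines(o,[np.int32(pts)],True,(0,255,0),1)
cv2.imwrite("pics/w3z.png",cv2.resize(o[60:280,240:400],None,fx=2.7,fy=2.7,interpolation=cv2.INTER_CUBIC))
s=bot.camera("scene")
r=bot.regions_of("lid","scene"); print([(x["score"],x["extent"]) for x in r[:2]])
for x in bot.tip_of("lid","scene")[:1]+bot.tip_of("jar_rim","scene")[:1]: print(x, at_z(s,*x["location"],179))
t=bot.camera("top")
for x in bot.tip_of("lid","top")[:1]+bot.tip_of("jar_rim","top")[:1]: print(x, at_z(t,*x["location"],179))
cv2.imwrite("pics/s3z.png",cv2.resize(s["img"][130:220,210:320,::-1],None,fx=6,fy=6,interpolation=cv2.INTER_CUBIC))
E
```

```text
((321.806884765625, 122.61295318603516), (73.4898910522461, 75.93887329101562), 3.745124340057373)
[ 572.21632693 -158.99922164  184.        ]
64.45780472964631
[ 630.00845882 -179.90798553  320.02135006]
[191.98539849 286.81178386] [250.87484962 349.51551796]
[200.68908814 283.41973172] [264.87153868 352.54279505]
[(0.89, [250.0, 144.7, 276.2, 165.6])]
{'location': [155.2, 260.9], 'score': 0.81} [ 572.82333511 -159.87462968  179.        ]
{'location': [156.8, 260.1], 'score': 0.72} [ 578.18418    -161.18746866  179.        ]
{'location': [215.3, 369.8], 'score': 0.8} [ 574.63861792 -164.05562037  179.        ]
{'location': [156.5, 303.9], 'score': 0.62} [753.73430803  42.2934794  179.        ]
```

View pics/w3z.png

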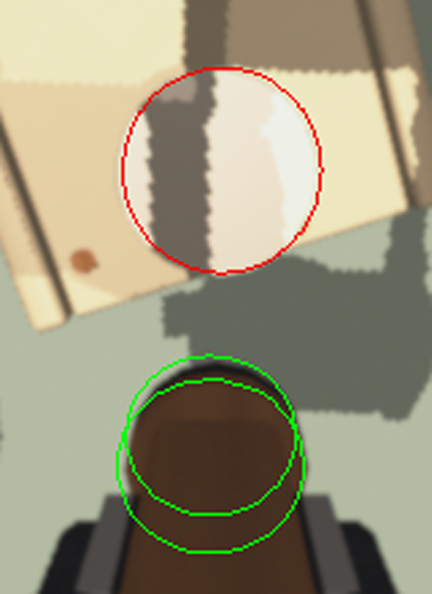

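View pics/s3z.png

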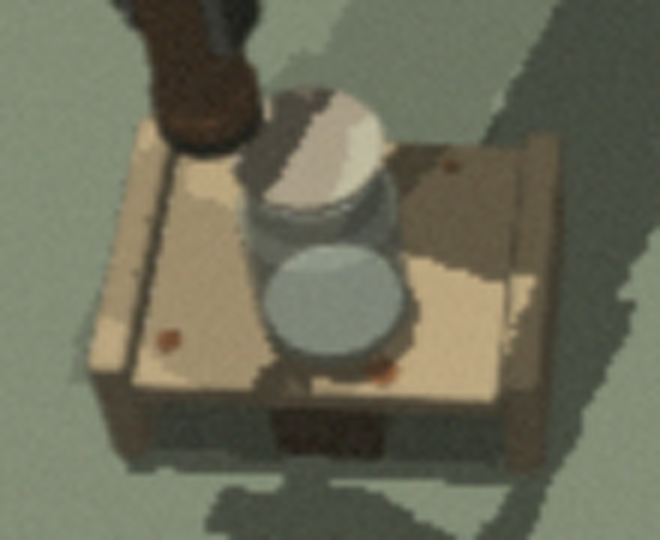

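```bash
python3 - <<'E'
from h import *
import cv2
Y=np.radians(72.7)
bot.line_to([571,-160.5,320],feed=200)
bot.line_to([571,-160.5,246],feed=150)
c=bot.camera("wrist"); cv2.imwrite("pics/w4.png",c["img"][:,:,::-1])
p=bot.read_ee_pos();print(p)
o=c["img"][:,:,::-1].copy()
def circ(z,r,col,x=p[0],y=p[1]):
  pts=np.array([proj(c,[x+r*np.cos(t),y+r*np.sin(t),z])[::-1] for t in np.linspace(0,6.28,90)])
  cv2.polylines(big,[np.int32((pts-[220,130]+.5)*4)],True,col,1)
big=cv2.resize(o[130:280,220:420],None,fx=4,fy=4,interpolation=cv2.INTER_CUBIC)
cv2.imwrite("pics/w4r.png",big.copy())
circ(p[2]-51,21,(0,255,0));circ(p[2]-31,21,(0,255,0));circ(184,33,(0,0,255))
cv2.imwrite("pics/w4z.png",big)
s=bot.camera("scene")
cv2.imwrite("pics/s4z.png",cv2.resize(s["img"][120:210,210:320,::-1],None,fx=6,fy=6,interpolation=cv2.INTER_CUBIC))
print(bot.read_ft_force(),bot.read_clock())
E
```

```text
[ 571.57392829 -160.73300114  247.42969848]
[ 0.45350567  0.17055923 -1.35355706] 12.7917
```

View pics/w4z.png

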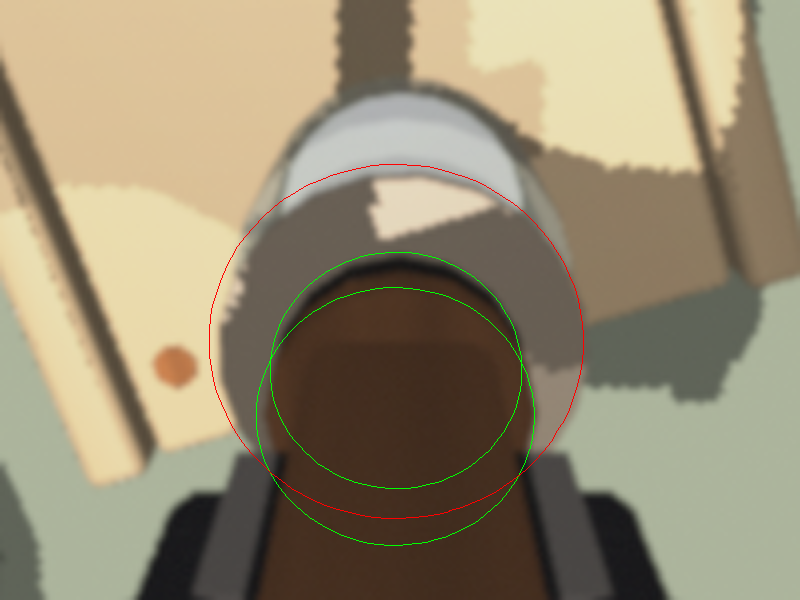

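View pics/w4r.png

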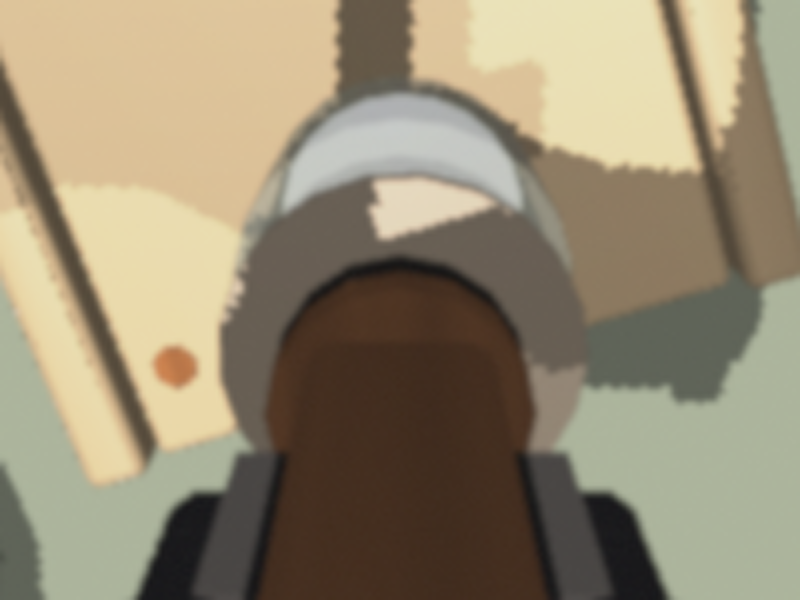

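View pics/s4z.png

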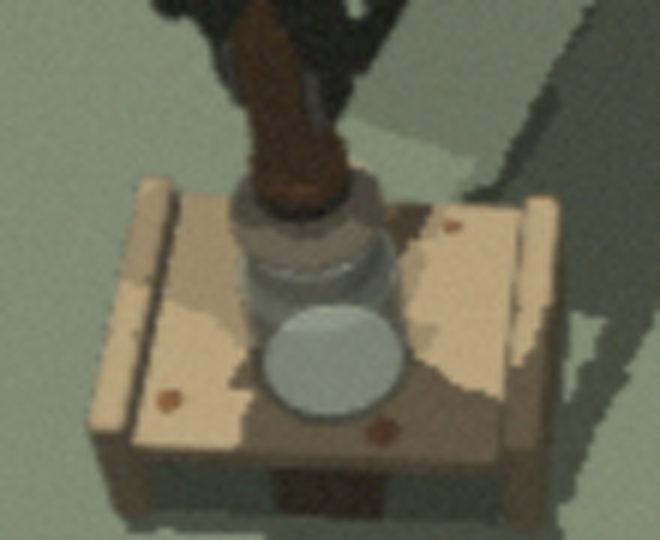

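```bash
python3 - <<'E'
from h import *
import cv2
X,Yy=572.2,-160.9
bot.line_to([X,Yy,246],feed=50); bot.hold(0.2)
f0=bot.read_ft_force();print(f0,bot.read_ee_pos())
print(bot.line_to([X,Yy,238],feed=25,until_force=3), bot.read_ee_pos(), bot.read_ft_force()-f0)
print(bot.line_to([X,Yy,200],feed=8,until_force=13.5), bot.read_ee_pos(), bot.read_ft_force()-f0)
bot.hold(0.2)
print(bot.read_ft_force()-f0,bot.read_torque(),bot.read_ee_pos(),bot.read_clock())
c=bot.camera("wrist"); cv2.imwrite("pics/w5.png",cv2.resize(c["img"][100:300,200:440,::-1],None,fx=3,fy=3))
s=bot.camera("scene")
cv2.imwrite("pics/s5z.png",cv2.resize(s["img"][120:210,210:320,::-1],None,fx=6,fy=6,interpolation=cv2.INTER_CUBIC))
E
```

```text
[-0.19554584  0.01867467 -1.24047183] [ 572.20938605 -160.90500983  246.11790905]
False [ 572.06530229 -160.85126414  237.65100575] [ 0.22390373  0.11321859 -0.63108183]
True [ 571.81409771 -160.91105538  212.73586769] [-1.49949073 -0.05118705  7.55519642]
[-1.31243506  0.33523351  8.16747059] [0.21056571 0.35611092 0.05276082] [ 571.77835276 -160.87928747  212.66783344] 17.0
```

View pics/w5.png

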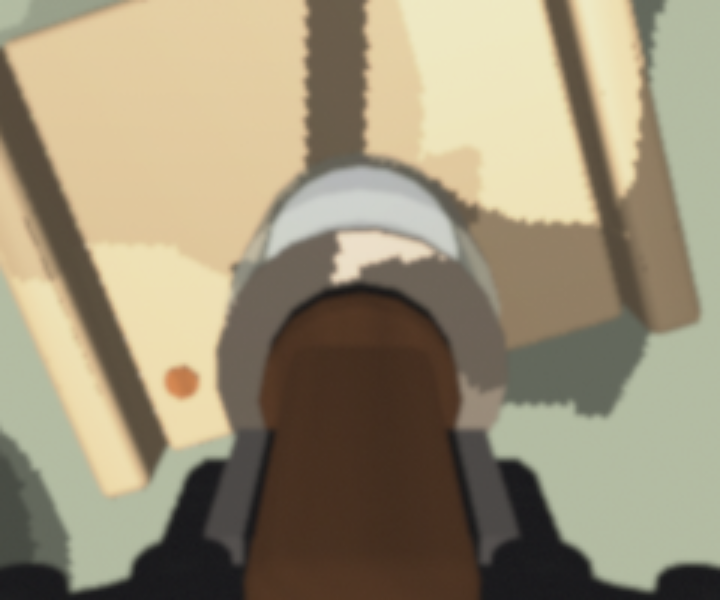

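View pics/s5z.png

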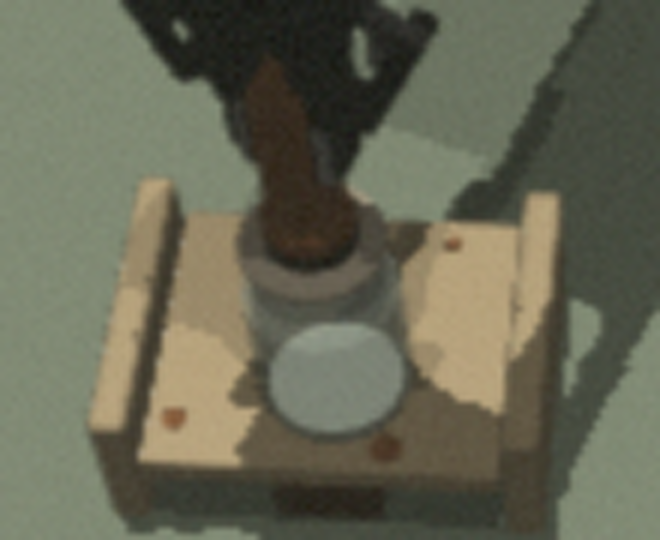

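```bash
cat > push.py <<'E'
from h import *
X,Yy=572.2,-160.9
F0=-1.24
z=bot.read_ee_pos()[2]
for i in range(40):
    f=bot.read_ft_force()[2]-F0
    if f>14.5 or z<180: break
    z-=0.5
    st=bot.line_to([X,Yy,z],feed=8,until_force=10)
    print(round(z,2),st,round(bot.read_ee_pos()[2],2),np.round(bot.read_ft_force()-[0,0,F0],1),round(bot.read_clock(),2))
    if st: break
E
python3 push.py
```

```text
212.18 False 212.72 [-1.8  0.6  6.7] 17.35
211.68 False 212.58 [-2.3 -0.6  8.3] 17.6
211.18 False 212.45 [-2.8  0.   9.3] 17.85
210.68 False 212.3 [-3.1  0.8 10.2] 18.1
210.18 False 212.13 [-2.6  0.6 11.3] 18.35
209.68 False 211.96 [-4.4  0.9 13.1] 18.6
209.18 False 211.84 [-3.2  0.8 12.7] 18.85
208.68 False 211.65 [-4.6  1.2 15.3] 19.1
```

```bash
python3 - <<'E'
from h import *
import cv2
bot.hold(0.8)
print(bot.read_ft_force()[2]+1.24,bot.read_ee_pos(),bot.read_clock())
s=bot.camera("scene")
cv2.imwrite("pics/s6z.png",cv2.resize(s["img"][135:205,230:300,::-1],None,fx=8,fy=8,interpolation=cv2.INTER_CUBIC))
c=bot.camera("wrist"); cv2.imwrite("pics/w6.png",cv2.resize(c["img"][100:300,200:440,::-1],None,fx=3,fy=3))
for q,h in (("lid",0),("jar_rim",0)):
  for a in bot.tip_of(q,"scene")[:1]: print(q,a)
E
```

```text
15.260963253710585 [ 572.10008228 -160.9467505   211.69709985] 19.9
lid {'location': [161.0, 262.1], 'score': 0.66}
```

View pics/s6z.png

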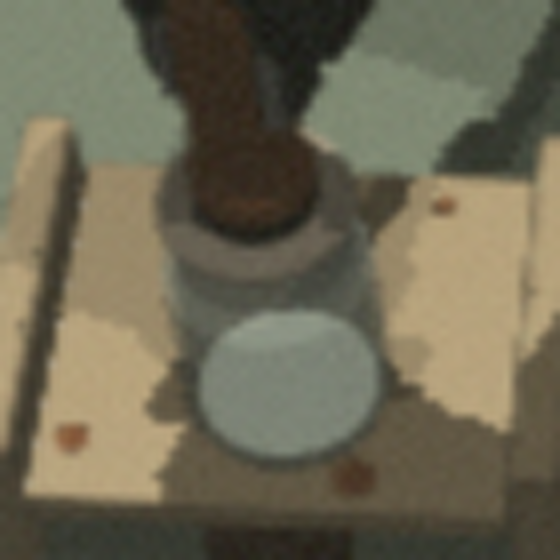

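View pics/w6.png

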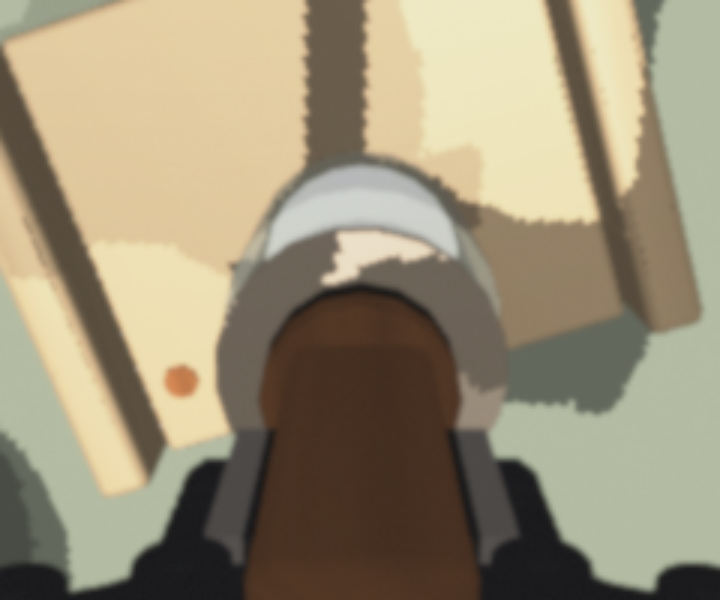

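```bash
python3 - <<'E'
from h import *
s=bot.camera("scene")
for p in ([572,-160,184],[605,-160,66],[620,-160,66]):
    a=proj(s,p);b=proj(s,np.array(p)-[0,0,10]);print(a,b)
import cv2
# edge/feature shift of the board patches between scene0 and now by template matching
a=cv2.imread("pics/scene0.png");b=s["img"][:,:,::-1].copy()
for nm,(x0,y0,x1,y1) in dict(nail=(270,188,280,196),nailL=(233,182,243,191),jarfoot=(252,172,282,194),nailtop=(280,152,291,162)).items():
    sub=a[y0:y1,x0:x1];sr=b[y0-6:y1+14,x0-4:x1+4]
    r=cv2.matchTemplate(cv2.resize(sr,None,fx=8,fy=8,interpolation=cv2.INTER_CUBIC),cv2.resize(sub,None,fx=8,fy=8,interpolation=cv2.INTER_CUBIC),cv2.TM_CCOEFF_NORMED)
    _,v,_,l=cv2.minMaxLoc(r);print(nm,round(v,2),l[0]/8-4,l[1]/8-6)
cv2.imwrite("pics/cmp.png",np.hstack([cv2.resize(i[130:205,225:300],None,fx=5,fy=5,interpolation=cv2.INTER_CUBIC) for i in (a,b)]))
E
```

```text
(np.float64(153.7077670693236), np.float64(260.67396389189855)) (np.float64(156.17993842281686), np.float64(261.116029196001))
(np.float64(190.33444303933254), np.float64(263.89756171482185)) (np.float64(192.36871988867293), np.float64(264.28545762007195))
(np.float64(194.85760132610844), np.float64(263.15891934386286)) (np.float64(196.87372039423826), np.float64(263.5550562242546))
nail 0.8 1.125 3.25
nailL 0.97 0.875 2.875
jarfoot 0.51 0.625 3.125
nailtop 0.7 0.875 3.125
```

View pics/cmp.png

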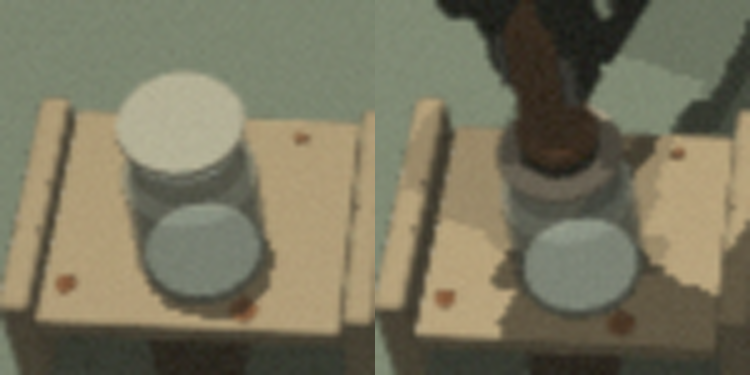

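```bash
python3 - <<'E'
from h import *
import cv2
bot.hold(0.5); print(bot.read_ft_force()[2]+1.24)
bot.line_to([572.2,-160.9,222],feed=15); print(bot.read_ft_force()[2]+1.24)
bot.line_to([572.2,-160.9,270],feed=120)
bot.line_to([610,-100,320],feed=250)
s=bot.camera("scene")
cv2.imwrite("pics/s7z.png",cv2.resize(s["img"][135:205,230:300,::-1],None,fx=8,fy=8,interpolation=cv2.INTER_CUBIC))
c=bot.camera("wrist"); cv2.imwrite("pics/w7.png",c["img"][:,:,::-1])
print(bot.read_clock(),bot.read_finger_gap())
E
```

```text
15.061621586952679
-0.4034765878507933
22.8417 0.3168867702035709
```

View pics/s7z.png

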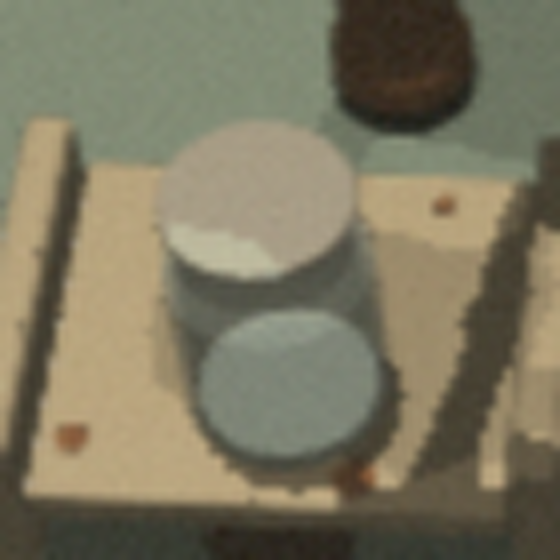

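View pics/w7.png

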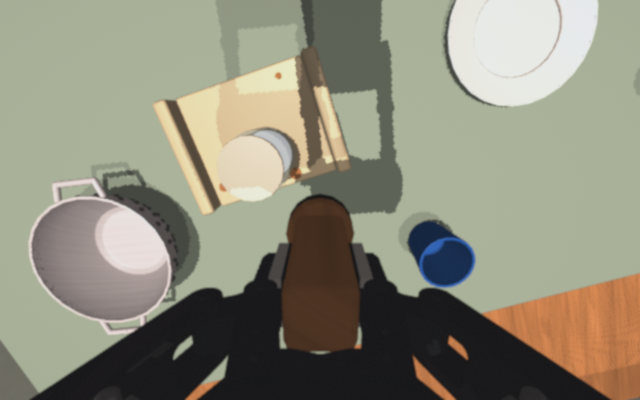

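```bash
python3 - <<'E'
from h import *
import cv2
from scipy.optimize import least_squares
for cam in ("scene","wrist"):
    c=bot.camera(cam); r=bot.regions_of("lid",cam)
    if not r: print(cam,"none"); continue
    r=r[0];m=r["pixels"].astype(np.uint8)
    k=max(cv2.findContours(m,cv2.RETR_EXTERNAL,cv2.CHAIN_APPROX_NONE)[0],key=len)[:,0,:].astype(float)
    print(cam,r["score"],r["extent"],at_z(c,*bot.tip_of("lid",cam)[0]["location"],156) if bot.tip_of("lid",cam) else None)
    x0,y0=int(k[:,0].min())-8,int(k[:,1].min())-8;w=int(np.ptp(k[:,0]))+16;h=int(np.ptp(k[:,1]))+30
    S=12 if cam=="scene" else 6
    big=cv2.resize(c["img"][y0:y0+h,x0:x0+w,::-1],None,fx=S,fy=S,interpolation=cv2.INTER_CUBIC)
    big2=big.copy()
    u=cv2.fitEllipse(np.float32(k)); print(u)
    P=at_z(c,u[0][1],u[0][0],160)
    for z,rr,col in ((161,33,(0,0,255)),(156,33,(0,255,0)),(156,30,(255,0,0))):
        pts=np.array([proj(c,[P[0]+rr*np.cos(t),P[1]+rr*np.sin(t),z])[::-1] for t in np.linspace(0,6.28,90)])
        cv2.polylines(big2,[np.int32((pts-[x0,y0]+.5)*S)],True,col,1)
    o=np.hstack([big,big2]);f=min(1,800/o.shape[1]);cv2.imwrite(f"pics/fit_{cam}.png",cv2.resize(o,None,fx=f,fy=f))
print(bot.read_clock())
E
```

```text
scene 0.96 [251.3, 151.5, 273.8, 169.2] [ 581.32135905 -162.10172844  156.        ]
((261.827880859375, 160.01193237304688), (18.064289093017578, 23.384361267089844), 75.2084732055664)
wrist 0.77 [216.5, 131.6, 285.2, 201.2] [ 570.09127471 -161.50710906  156.        ]
((251.18104553222656, 167.10562133789062), (64.00786590576172, 67.0711441040039), 127.31813049316406)
23.2417
```

View pics/fit_scene.png

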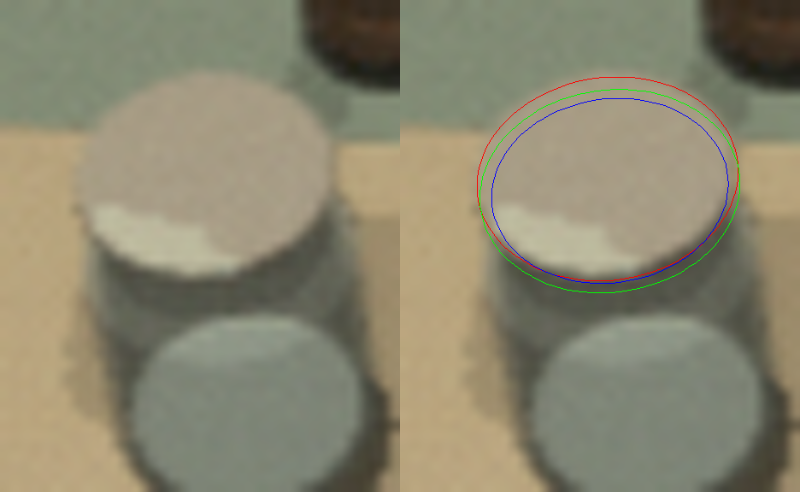

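View pics/fit_wrist.png

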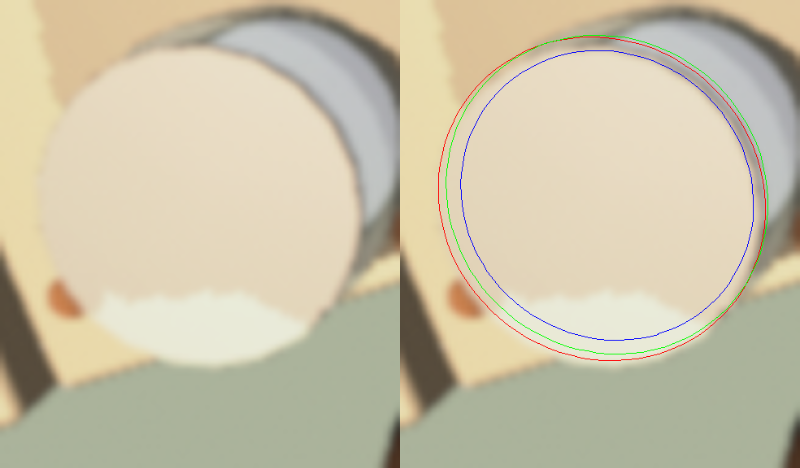

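```bash
python3 - <<'E'
from h import *
import cv2
Y=np.radians(72.7); x,y=524.0,195.2
bot.reach([x,y,260],R(Y))
bot.line_to([x,y,90],feed=150); bot.line_to([x,y,64],feed=40); bot.hold(0.3)
f0=bot.read_ft_force()
print(bot.line_to([x,y,53],feed=8,until_force=3),bot.read_ee_pos(),bot.read_ft_force()-f0)
bot.hold(0.3);print(bot.read_ee_pos(),bot.read_ft_force()-f0,bot.read_clock())
s=bot.camera("scene")
cv2.imwrite("pics/s8z.png",cv2.resize(s["img"][140:220,345:440,::-1],None,fx=7,fy=7,interpolation=cv2.INTER_CUBIC))
E
```

```text
True [523.98357139 195.17945066  55.98522916] [0.1855664  0.31991802 5.67059596]
[523.96325613 195.14057793  55.74201676] [ 1.21257866 -0.08377769  7.47315134] 28.075
```

View pics/s8z.png

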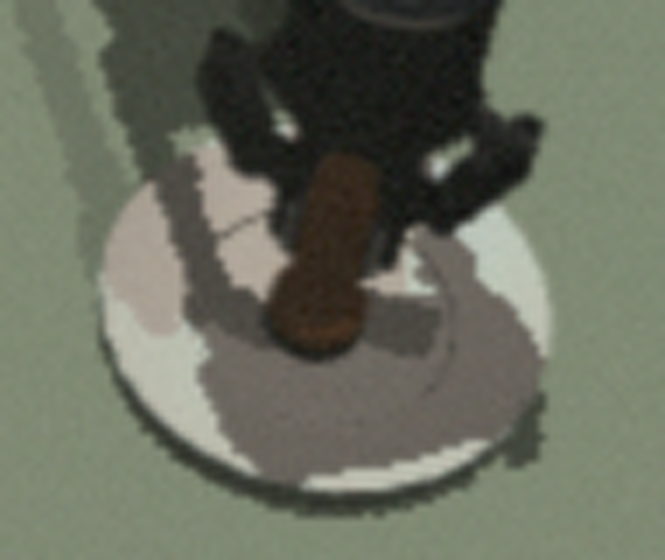

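```bash
python3 - <<'E'
from h import *
import cv2
x,y=524.0,195.2
bot.line_to([x,y,56.0],feed=10); print(bot.read_ft_force())
bot.move_gripper(0.42,20); bot.move_gripper(1.0); bot.hold(0.2)
print(bot.read_finger_gap(),bot.read_ft_force())
bot.line_to([x,y,130],feed=80); bot.line_to([x-10,y,290],feed=200)
c=bot.camera("wrist"); cv2.imwrite("pics/w9.png",c["img"][:,:,::-1])
for q,z in (("presser",5),("plate",0)):
    for a in bot.tip_of(q,"wrist")[:1]: print(q,a["score"],at_z(c,*a["location"],z))
s=bot.camera("scene"); cv2.imwrite("pics/s9.png",cv2.resize(s["img"][120:280,110:510,::-1],None,fx=2,fy=2,interpolation=cv2.INTER_CUBIC))
print(bot.read_clock())
E
```

```text
[ 0.63206302 -1.43665772  3.36887574]
1.0031937348134627 [-0.31949673  0.2764603  -0.59180004]
presser 0.87 [523.75893785 197.52065677   5.        ]
plate 0.97 [522.7365349  194.91558019   0.        ]
31.65
```

View pics/w9.png

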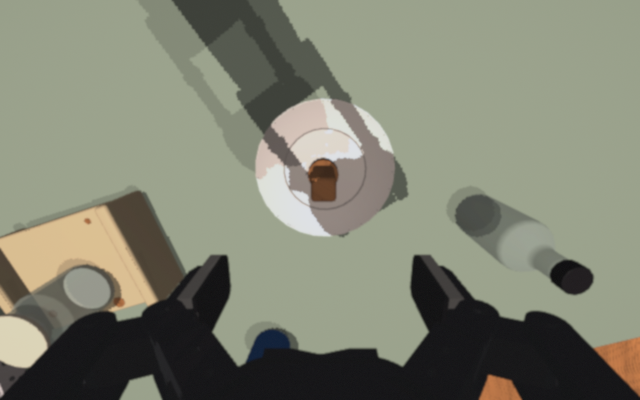

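View pics/s9.png

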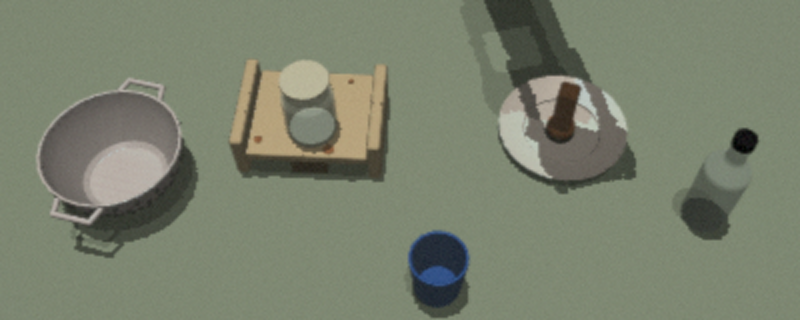

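```bash
python3 - <<'E'
from h import *
J=np.array([572,-160.5,158.])
for az in (-16,-5,5,-30):
  for el in (20,30,40):
    for D in (300,340):
      a,e=np.radians(az),np.radians(el)
      def fr(e):
        y=np.array([np.cos(a)*np.cos(e),np.sin(a)*np.cos(e),-np.sin(e)])
        x=np.array([-np.sin(a),np.cos(a),0]); return np.column_stack([x,y,np.cross(x,y)])
      v=fr(e)[:,1]; Rt=fr(e-np.arctan(.2870/.9579))
      cam=J-D*v; tcp=cam-72*Rt[:,2]+143*Rt[:,1]
      q=bot.solve_ik(tcp,Rt)
      print(az,el,D,np.round(tcp),None if q is None else np.round(q,2))
E
```

```text
-16 20 300 [ 442. -123.  324.] None
-16 20 340 [ 406. -113.  338.] None
-16 30 300 [ 472. -132.  345.] None
-16 30 340 [ 439. -122.  365.] None
-16 40 300 [ 505. -141.  360.] None
-16 40 340 [ 475. -133.  386.] None
-5 20 300 [ 438. -149.  324.] None
-5 20 340 [ 400. -145.  338.] None
-5 30 300 [ 468. -151.  345.] None
-5 30 340 [ 434. -148.  365.] None
-5 40 300 [ 502. -154.  360.] None
-5 40 340 [ 472. -152.  386.] None
5 20 300 [ 438. -172.  324.] None
5 20 340 [ 400. -176.  338.] None
5 30 300 [ 468. -170.  345.] None
5 30 340 [ 434. -173.  365.] None
5 40 300 [ 502. -167.  360.] None
5 40 340 [ 472. -169.  386.] None
-30 20 300 [455. -93. 324.] None
-30 20 340 [423. -74. 338.] None
-30 30 300 [ 482. -108.  345.] None
-30 30 340 [452. -91. 365.] None
-30 40 300 [ 511. -126.  360.] None
-30 40 340 [ 485. -110.  386.] None
```

```bash
cat > view.py <<'E'
from h import *
J=np.array([572,-160.5,158.])
def pose(az,el,D):
      a,e=np.radians(az),np.radians(el)
      def fr(e):
        y=np.array([np.cos(a)*np.cos(e),np.sin(a)*np.cos(e),-np.sin(e)])
        x=np.array([-np.sin(a),np.cos(a),0]); return np.column_stack([x,y,np.cross(x,y)])
      v=fr(e)[:,1]; Rt=fr(e+np.arctan(.2870/.9579))
      cam=J-D*v; return cam-72*Rt[:,2]+143*Rt[:,1],Rt
E
python3 - <<'E'
from view import *
for az in (-16,-40,10):
  for el in (20,30,40,50):
    for D in (260,300):
      t,Rt=pose(az,el,D)
      q=bot.solve_ik(t,Rt)
      print(az,el,D,np.round(t),None if q is None else np.round(q,2))
E
```

```text
-16 20 260 [ 489. -137.  219.] None
-16 20 300 [ 453. -126.  233.] None
-16 30 260 [ 500. -140.  233.] [-0.39 -0.84  2.11  0.08  1.13 -1.68]
-16 30 300 [ 467. -130.  253.] None
-16 40 260 [ 514. -144.  245.] [-0.37 -0.62  1.9   0.05  1.29 -1.66]
-16 40 300 [ 484. -135.  271.] [-0.38 -0.7   1.9   0.05  1.37 -1.66]
-16 50 260 [ 529. -148.  254.] [-0.35 -0.41  1.69  0.03  1.46 -1.64]
-16 50 300 [ 505. -141.  285.] [-0.36 -0.47  1.68  0.03  1.53 -1.64]
-40 20 260 [ 506. -105.  219.] [ 0.12 -0.79  2.18 -0.71  1.12 -0.64]
-40 20 300 [477. -81. 233.] None
-40 30 260 [ 515. -112.  233.] [ 0.01 -0.66  2.01 -0.5   1.22 -0.83]
-40 30 300 [488. -90. 253.] [ 0.08 -0.73  2.01 -0.52  1.31 -0.8 ]
-40 40 260 [ 526. -122.  245.] [-0.09 -0.52  1.83 -0.33  1.35 -0.97]
-40 40 300 [ 502. -102.  271.] [-0.04 -0.57  1.82 -0.34  1.42 -0.95]
-40 50 260 [ 538. -132.  254.] [-0.18 -0.35  1.64 -0.2   1.49 -1.07]
-40 50 300 [ 518. -115.  285.] [-0.15 -0.4   1.62 -0.21  1.56 -1.06]
10 20 260 [ 487. -176.  219.] None
10 20 300 [ 450. -182.  233.] None
10 30 260 [ 498. -173.  233.] [-0.77 -0.65  2.    0.61  1.34 -2.52]
10 30 300 [ 464. -179.  253.] [-0.86 -0.71  2.    0.64  1.44 -2.56]
10 40 260 [ 512. -171.  245.] [-0.64 -0.51  1.82  0.42  1.42 -2.37]
10 40 300 [ 482. -176.  271.] [-0.7  -0.56  1.81  0.44  1.5  -2.39]
10 50 260 [ 528. -168.  254.] [-0.53 -0.34  1.64  0.26  1.53 -2.24]
10 50 300 [ 503. -173.  285.] [-0.57 -0.39  1.62  0.27  1.6  -2.26]
```

```bash
python3 - <<'E'
from view import *
import cv2
bot.reach([480,0,330],R(np.radians(72)))
t,Rt=pose(-40,30,300); bot.reach(t,Rt)
c=bot.camera("wrist"); img=c["img"][:,:,::-1]; cv2.imwrite("pics/w10.png",img)
row,col=proj(c,[572,-160.5,156]);print(row,col,bot.read_clock())
r0,c0=int(row)-55,int(col)-70
cv2.imwrite("pics/w10z.png",cv2.resize(img[max(r0,0):r0+110,c0:c0+140],None,fx=5,fy=5,interpolation=cv2.INTER_CUBIC))
E
```

```text
200.98567053160878 317.1526469163875 33.25
```

View pics/w10.png

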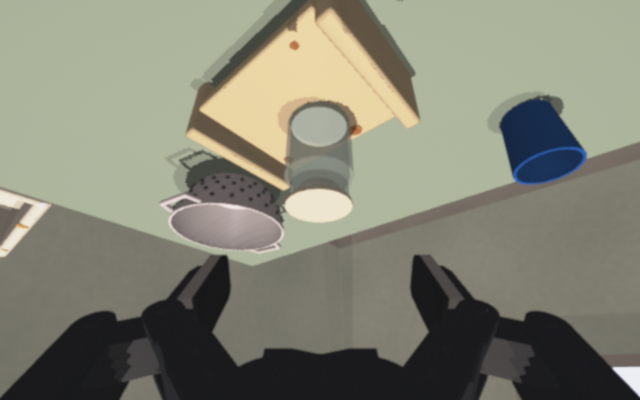

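View pics/w10z.png

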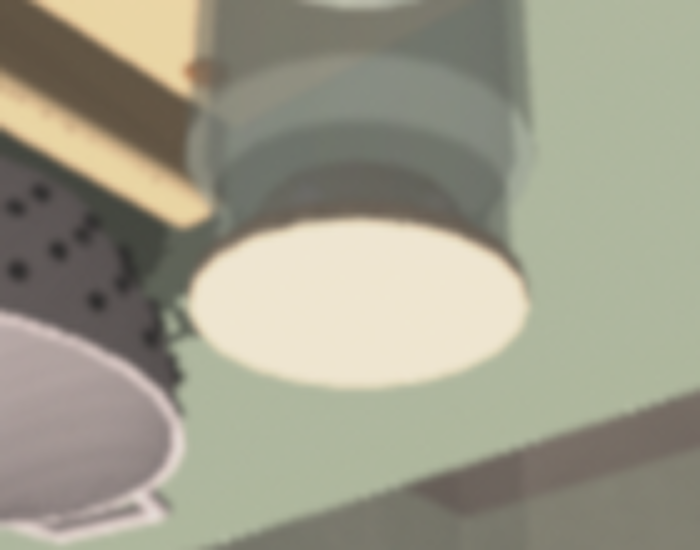

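```bash
python3 - <<'E'
from station import bot
bot.hold(0.3); print(bot.read_ft_force()); print(bot.hand_in(), bot.read_clock())
E
```

```text
[-0.52307336  0.24121088  0.11823968]
the job is handed in; nothing more can be done
the job is handed in; nothing more can be done
```

The lid is pressed home, the presser stands back on the plate, and I handed the job in at about 34 s of the 59 s allowed. The station reports no verdict.

**Pressing:** I gripped the presser by its handle, centred it over the lid with the wrist camera and pushed straight down. A push of about 13.5 N fell back to about 8 N, which I take as the snap. I then held about 15 N for more than a second, and the highest force I read was 15.3 N.

**Lid and jar:**
- **Board:** in the scene pictures it bedded down about 15 mm.
- **Lid:** it went down about 7.7 mm relative to the jar, against 8 mm expected. A low oblique wrist view showed the flange level, within roughly 0.02 rad, and against the rim.
- **Jar:** it stands upright on its board.

**Presser:** I set it down until it took load on the plate floor and opened the fingers only then. It stands upright about 1–3 mm from the plate's centre.

**Rest of the scene:** the plate measured within 1 mm of its first position. The cup, bottle and colander look undisturbed in the pictures. The arm was clear of everything when I handed in.

**Disagreement:** lid height worked out from the arm's position came about 1.5 mm above what the pictures gave. I put this down to calibration and grip height.

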